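# Put the spare coupling in the pot and screw its captive lid home

## Robot

A 6-joint arm with a two-finger parallel gripper is mounted at the origin on a cart in front of the work surface, level with it; the furniture and walls round the work are solid. World frame = base frame: x ahead of the robot, y to its left, z up, the work surface at z = 0. Lengths are in m, angles in degrees, forces in N, time in s.
With the tool pointing down it reaches from about 0.375 to 0.9 m from the base axis. Payload 3.1 kg.
Tool frame: the origin (TCP) lies at the very end of the fingers, on their centre line; the grasp point (between the pads) lies 19 mm behind it; z points along the fingers, y is the line along which they close (so a half turn about z gives the same grasp; the last joint's range is limited). The gripper opens to 87 mm and grips with 3 to 60 N. Pads are 19 mm wide; open, the fingers measure 117 mm over their backs; the gripper's body (75 mm by 190 mm) begins 51 mm behind the grasp point.
Start: joints at [-76.519, 30.224, 82.088, -0, 67.689, -10.227], TCP at [0.251, -0.572, 0.223] pointing down, gripper open.
Joint ranges: [-176.69, 176.69], [-43.24, 126.21], [12.49, 139.97], [-82, 262], [0, 151.66], [-163.58, 163.58]. Speed limits (degrees/s): [159.86, 159.86, 180, 180, 180, 180].

## Interface

Orientations are given as a 3x3 rotation matrix whose columns are the frame's x, y, z axes.
In Python, from rig import bot, imaging gives the robot as it stands.
- The arm moves only by the tool drive_tool, never from a script. Its argument "deltas" is text: rows parted by semicolons, each of 5 numbers parted by spaces: the finger opening in mm, from 0 to 87, then the shift along the world's x, y, z in mm, then the turn about the world's z in rad. In form: jaw dx dy dz twist; .... A call has 1 to 12 rows; each row is the pose to reach, as a shift and turn from the pose commanded when the call began; what a row does not reach only later rows make up. A row lasts 1/10 s, in which the tool goes at most 50 mm and 8.59 degrees, less where a joint would pass 70% of its speed; a pose out of reach is approached as far as the arm can. A call with a gripper value outside its range is refused whole. The fingers move at their own pace and stop on an object; the grip force is fixed at half the most. Time passes only in rows, so rows that repeat a pose let the fingers close. It gives the time, the measured TCP pose, the force, the opening and the grip force at its end, in the units of the state.
- bot.read_state(): the state, without advancing time (a new reading comes with each control period).
- imaging.capture(name): name is "scene" or "top" or "wrist"; returns the picture (420x560x3 uint8, red, green, blue); there is no depth.
- imaging.camera_model(name): a dict with "fx", "fy", "cx", "cy" (pixels), "dist" ([k1, k2, p1, p2, k3] as OpenCV has them; the pictures are not rectified), "T" (4x4, takes a point from camera to world coordinates). Camera axes: x right, y down, z forward; pixel columns grow to the right and rows downward; lengths in m; the calibration is good to about 2 mm. A picture is of the moment at which its call begins: read the wrist's pose just before it. camera_model takes no time and is no camera call; for the wrist camera it gives the pose at the moment of the call.
- bot.hand_in(): hands the job in; it is judged then, once.
The state is a dict: "time_s": time; "joint_positions": joint angles; "qvel": joint speeds; "tau": joint torques, N m; "position": TCP position; "tcp_rot": TCP orientation; "force": force on the tool from outside, world axes, zero at the start; "moment": the same for the moment, N m; "opening": opening from 0.0 (shut) to 1.0 (fully open); "grasp_force": force on a finger pad.
Only numpy, scipy, OpenCV 4.12 (cv2) and the standard library are available. Lean on these libraries where they do the work, as an engineer would, in place of code of your own. Each camera call takes 0.05 s, during which the arm holds its last target. There are 200 camera calls.

## Task

Clean pipe fittings are kept in the screw-top pot so that no paint gets into their threads. Put the straight coupling in the pot, swing the pot's captive lid over on its strap until it sits on the neck, and screw it clockwise until it is fully home; leave the tee and the elbow where they lie.

Things in the scene. Friction and masses are not known exactly. Their poses are not given: they have to be found in the camera images.
- coupling_mid (a point): straight pipe coupling of brass, 64 mm long (its own y axis), 27 mm across (x) and 24 mm high, a hexagon nut at each end and no side branch; it lies on the worktop; the point is its centre, 12 mm above its underside. It is grasped across x. It weighs about 0.07 kg
- tee_mid (a point): brass tee fitting, 64 mm run (its y) with a side branch, 44 mm (x), 27 mm high; the point is its centre. Stays where it lies
- elbow_mid (a point): brass elbow fitting, 44 x 44 x 27 mm; the point is its centre. Stays where it lies
- pot: white square pot 112 x 112 mm, fast on the worktop in a 142 mm square board with cleats; origin on its vertical axis at worktop height, z up; x points from the axis to the strap's hinge. Inner floor at z = 16 mm, shoulder 88 mm, round neck 88 mm outside diameter, wall 4 mm
- pot_mouth (a point): centre of the pot's open mouth at rim height, 108 mm above the worktop; the opening is 79 mm across
- strap_hinge (a point): middle of the strap's hinge beside the neck, 66 mm from the pot's axis and 96 mm up; the hinge line runs along the pot's y
- strap (a joint): angle of the strap that carries the lid, rad: 0 = lid level over the mouth, 1.57 = on edge, about 1.9 = left open, leaning away from the mouth (limit 2.2). Stiff: stays where it is left; about 1 to 2 N at the lid's far edge swings it
- lid (a joint): turn of the lid in its strap ring, rad, growing clockwise seen from above the closed lid. At 0 its rib points along the strap (the pot's x). Two-start quick thread: the lid goes down on the neck between about -0.6 and 0.25, draws down as it is turned, stops fully home at about 1.43. Friction keeps it where it is left
- lid_rib (a point): centre of the grip rib moulded on the lid: 72 mm long (its x), 14 mm thick (y), 19 mm proud of the lid's flat top; z is the lid's axis, out of its top. The point lies 10 mm above the flat top and 122 mm above the worktop with the lid home. To turn the lid, grip the rib; no pressing down is needed
- lid_top (a point): middle of the lid's flat top. The lid is a grey disc 106 mm across and 20 mm high on the strap, its axis 66 mm from the hinge. A rubber seal holds it 4 mm proud until the thread draws it down against about 9 N; home, this point is 112 mm above the worktop
Not all that is in view belongs to the job. There is more than one size of the part that bears coupling_mid; the job needs the largest.

How it is judged (in metres and radians):
On the way, in this order (a step that is already met when the one before it is completed fails the run):
1. the coupling is inside the pot (z of coupling_mid in the frame of pot below 0.08 m and horizontal distance between coupling_mid and pot below 0.07 m), for 0.2 s.
2. the lid is swung over and lies on the neck (value of joint strap below 0.04 rad), for 0.1 s.
At the end, for the whole second after the job is handed in: The coupling lies in the pot; the strap is down (within 0.04 rad), the lid is turned at least 1.2 rad clockwise of the in-line position (it stops at about 1.43) and is drawn down to within 2 mm of its lowest height, at rest (all of step 1 and z of coupling_mid in the frame of pot above 0.015 m and value of joint strap below 0.04 rad and value of joint lid above 1.2 rad and z of lid_rib in the frame of pot below 0.124 m and velocity of joint lid below 0.1 rad/s); the robot touches nothing.
It fails at once if the tee is moved more than 30 mm (distance of tee_mid from where it was at the start of the episode above 0.03 m).
It fails at once if the elbow is moved more than 30 mm (distance of elbow_mid from where it was at the start of the episode above 0.03 m).
It also fails if it takes over 58 s, if anything falls off the work surface, if the arm or the gripper's body presses on something with over 40 N, if the wrist force passes 120 N, or if a joint passes its speed limit or range.

## Working session

There is one attempt and no reset: what is moved stays moved. The work goes in short steps, Python scripts to look and compute and a tool call to move; the robot and the scene stay as the last step left them, time stands still between calls to the robot, and variables do not carry over. Pictures are saved under pics/ and viewed, at most 10 in all, crops included, and the job is handed in when it is done.

Besides the shell and the picture viewer there is one more tool, called after "Call:" as name(argument=value, ...) on one line, values as JSON. drive_tool: Moves the arm, as the interface text tells. Its arguments: {"type":"object","properties":{"deltas":{"type":"string"}},"required":["deltas"]}

```bash
mkdir -p pics; ls; cat > h.py <<'E'
from rig import bot, imaging
import numpy as np, cv2
def snap(n,f):
    m=imaging.camera_model(n); im=imaging.capture(n); cv2.imwrite(f'pics/{f}.png',im[:,:,::-1]); np.save(f'pics/{f}.npy',m,allow_pickle=True); return im,m
def ray(m,u,v):
    K=np.array([[m['fx'],0,m['cx']],[0,m['fy'],m['cy']],[0,0,1.]])
    p=cv2.undistortPoints(np.array([[[u,v]]],float),K,np.array(m['dist'],float))[0,0]
    T=np.array(m['T']); d=T[:3,:3]@np.array([p[0],p[1],1]); return T[:3,3],d/np.linalg.norm(d)
def atz(m,u,v,z):
    o,d=ray(m,u,v); return o+d*(z-o[2])/d[2]
def tri(obs):
    A=np.zeros((3,3));b=np.zeros(3)
    for m,u,v in obs:
        o,d=ray(m,u,v);P=np.eye(3)-np.outer(d,d);A+=P;b+=P@o
    x=np.linalg.solve(A,b); return x,[round(1e3*np.linalg.norm((np.eye(3)-np.outer(ray(*q)[1],ray(*q)[1]))@(x-ray(*q)[0])),1) for q in obs]
def proj(m,X):
    K=np.array([[m['fx'],0,m['cx']],[0,m['fy'],m['cy']],[0,0,1.]])
    T=np.linalg.inv(np.array(m['T']));r=cv2.Rodrigues(T[:3,:3])[0]
    return cv2.projectPoints(np.array(X,float).reshape(-1,3),r,T[:3,3],K,np.array(m['dist'],float))[0][:,0]
def load(f): return np.load(f'pics/{f}.npy',allow_pickle=True).item()
E
python3 - <<'E'
from h import *
a,m=snap('scene','s0');b,m2=snap('top','t0')
for n in('s0','t0'):
    cv2.imwrite(f'pics/{n}b.png',cv2.resize(cv2.imread(f'pics/{n}.png'),(800,600),interpolation=cv2.INTER_CUBIC))
    print(np.round(load(n)['T'],3),load(n)['fx'])
E
```

```text
pics
[[ 0.958 -0.149  0.246  0.21 ]
 [-0.288 -0.503  0.815 -0.959]
 [ 0.002 -0.851 -0.525  0.672]
 [ 0.     0.     0.     1.   ]] 501.08426603912415
[[-0.024 -0.981  0.191  0.318]
 [-1.     0.025  0.002 -0.059]
 [-0.007 -0.191 -0.982  0.919]
 [ 0.     0.     0.     1.   ]] 403.7825129594999
```

View pics/s0b.png

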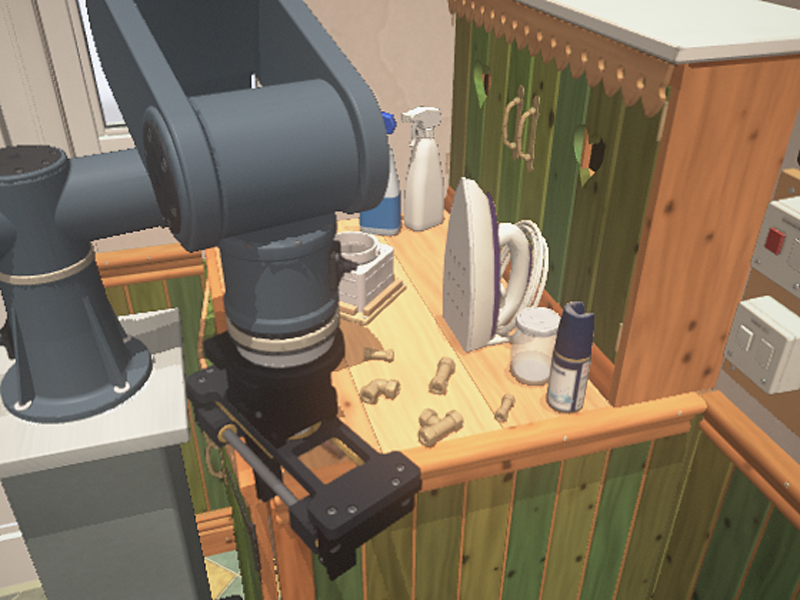

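View pics/t0b.png

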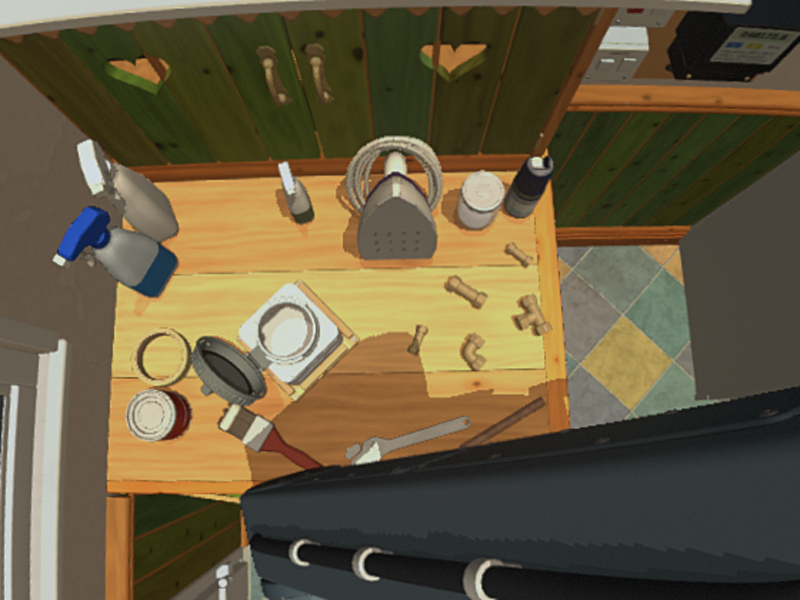

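The scene view shows the large coupling at about (442,375) in the enlarged picture, between the tee and the elbow. The top view shows it at (466,291), with two smaller couplings at (518,253) and (417,339). The pot mouth is at (287,333) and the open lid at (230,370). Next I'll enlarge these areas in one composite.

```bash
python3 - <<'E'
from h import *
t=cv2.imread('pics/t0.png');s=cv2.imread('pics/s0.png')
def c(im,x,y,w,h,k): return cv2.resize(im[y:y+h,x:x+w],None,fx=k,fy=k,interpolation=cv2.INTER_CUBIC)
A=c(t,285,160,100,100,4); B=c(t,125,190,133,100,3); C=c(s,240,230,133,100,3)
o=np.zeros((600,800,3),np.uint8)
o[:400,:400]=A;o[:300,400:799]=B;o[300:600,400:799]=C
cv2.imwrite('pics/c1.png',o)
E
```

```text
(no output)
```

View pics/c1.png

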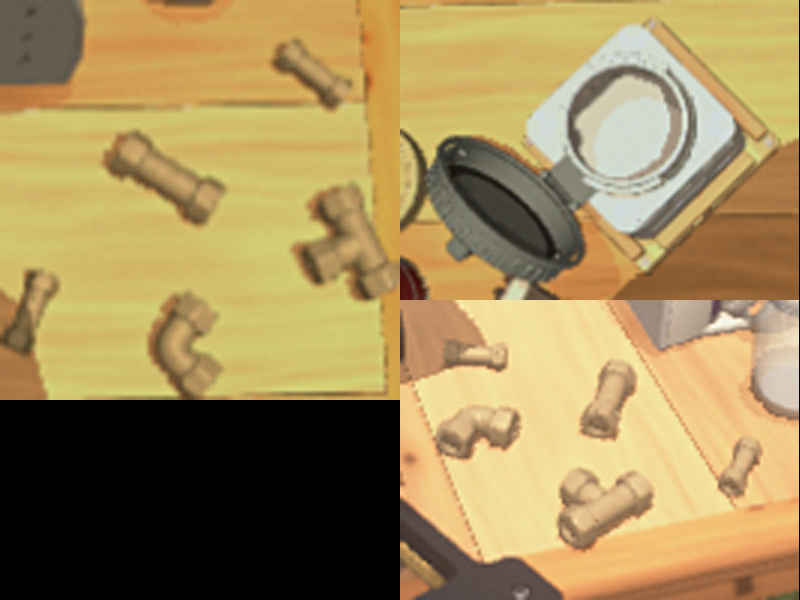

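The crop shows the coupling in the top view, at crop (166,177), with nut centres at about (127,154) and (206,200). In the scene view its centre is at crop (608,400). The mouth is at crop (632,128), the shoulder corners are at (640,28), (528,135), (637,238) and (742,130), and the lid leans to the lower left.

```bash
python3 - <<'E'
from h import *
t=load('t0');s=load('s0')
A=lambda x,y:(t,285+x/4,160+y/4); B=lambda x,y:(t,125+(x-400)/3,190+y/3); C=lambda x,y:(s,240+(x-400)/3,230+(y-300)/3)
print('coup',tri([A(166,177),C(608,400)])); print('ends',tri([A(127,154),C(619,375)]),tri([A(206,200),C(600,423)]))
print(atz(*A(166,177),.012),atz(*A(127,154),.012),atz(*A(206,200),.012))
print('tee',atz(*A(345,245),.013),'elb',atz(*A(183,345),.013))
print('small',atz(*A(312,75),.01),atz(*A(30,310),.01))
print('mouth',atz(*B(632,128),.108))
c=[atz(*B(*p),.088) for p in((640,28),(528,135),(637,238),(742,130))];print(np.round(c,3),np.mean(c,0),[np.linalg.norm(c[i]-c[i-1]) for i in range(4)])
for e in (c[0]-c[1],c[3]-c[2],c[1]-c[2],c[0]-c[3]):print(np.degrees(np.arctan2(e[1],e[0])))
print('rim scene?',atz(s,358*.7,243*.7,.108))
print(imaging.camera_model('wrist')['T'], bot.read_state()['time_s'],bot.read_state()['tcp_rot'])
E
```

```text
coup (array([ 0.51788811, -0.16811597,  0.00970173]), [np.float64(0.3), np.float64(0.3)])
ends (array([ 0.53278321, -0.14618086,  0.01230667]), [np.float64(1.6), np.float64(1.6)]) (array([ 0.503846  , -0.19060211,  0.00952934]), [np.float64(0.3), np.float64(0.3)])
[ 0.51710416 -0.16778212  0.012     ] [ 0.53126087 -0.14588246  0.012     ] [ 0.5030045  -0.19017378  0.012     ]
tee [ 0.47449492 -0.26863554  0.013     ] elb [ 0.41968132 -0.17276868  0.013     ]
small [ 0.57663125 -0.25691933  0.01      ] [ 0.44227493 -0.08714779  0.01      ]
mouth [0.44329454 0.09947414 0.108     ]
[[0.518 0.098 0.088]
 [0.443 0.177 0.088]
 [0.37  0.099 0.088]
 [0.443 0.026 0.088]] [0.44351095 0.1002903  0.088     ] [np.float64(0.1038192434371631), np.float64(0.10835076469491928), np.float64(0.10671338059152259), np.float64(0.10329862763131471)]
-46.39832495861198
-44.87827202073703
46.702122170714745
43.97876470780904
rim scene? [0.45918217 0.10014721 0.108     ]
[[ 0.40196993 -0.87488396 -0.27018186  0.32532417]
 [-0.91565107 -0.38465697 -0.11671392 -0.53910622]
 [-0.0018162   0.2943078  -0.95570896  0.38415311]
 [ 0.          0.          0.          1.        ]] 0.1 [[ 9.15627384e-01  4.02027699e-01 -4.72654974e-04]
 [ 4.02027817e-01 -9.15625336e-01  1.96927589e-03]
 [ 3.58928585e-04 -1.99314338e-03 -9.99997949e-01]]
```

```bash
python3 - <<'E'
from h import *
t=load('t0');s=load('s0')
k=.7
print('heel R top',atz(t,436*k,257*k,0.0),'heel L',atz(t,360*k,257*k,0.0))
print('scene heel',atz(s,485*k,348*k,0),atz(s,497*k,338*k,0))
print('tip',tri([(s,467*k,180*k),(t,397*k,178*k)]))
for p in((495,230),(497,270),(497,310),(467,180)):
    o,d=ray(s,p[0]*k,p[1]*k)
    for x in(.58,.6,.62): print(p,np.round(o+d*(x-o[0])/d[0],3))
m=imaging.camera_model('wrist');T=np.array(m['T']);st=bot.read_state();R=np.array(st['tcp_rot'])
print(R.T@(T[:3,3]-st['position']), m['fx'])
E
```

```text
heel R top [ 0.57987493 -0.12171485  0.        ] heel L [0.58318876 0.00395177 0.        ]
scene heel [ 0.61337996 -0.10769206  0.        ] [ 0.64294294 -0.08746744  0.        ]
tip (array([ 0.59381349, -0.05853663,  0.27301557]), [np.float64(7.5), np.float64(7.5)])
(495, 230) [ 0.58  -0.179  0.249]
(495, 230) [ 0.6   -0.137  0.226]
(495, 230) [ 0.62  -0.095  0.203]
(497, 270) [ 0.58  -0.196  0.197]
(497, 270) [ 0.6   -0.154  0.171]
(497, 270) [ 0.62  -0.113  0.145]
(497, 310) [ 0.58  -0.206  0.139]
(497, 310) [ 0.6   -0.166  0.111]
(497, 310) [ 0.62  -0.125  0.082]
(467, 180) [ 0.58  -0.074  0.278]
(467, 180) [ 0.6   -0.026  0.256]
(467, 180) [0.62  0.022 0.235]
[ 0.08101907 -0.00023708 -0.16246806] 308.2021314538086
```

Call:
drive_tool(deltas="60 265 402 0 0.56; 60 265 402 0 0.56; 60 265 402 0 0.56; 60 265 402 0 0.56; 60 265 402 0 0.56; 60 265 402 0 0.56; 60 265 402 0 0.56; 60 265 402 0 0.56; 60 265 402 -30 0.56; 60 265 402 -60 0.56; 60 265 402 -103 0.56; 60 265 402 -103 0.56")

```text
time_s: 1.3
position: [0.5121, -0.1663, 0.1135]
tcp_rot: [[0.56, 0.828, -0.013], [0.829, -0.56, 0.008], [-0.001, -0.015, -1.0]]
force: [-0.7, 0.2, 0.3]
opening: 0.689
grasp_force: 0.0
```

```bash
python3 - <<'E'
from h import *
im,m=snap('wrist','w1'); snap('top','t1'); snap('scene','s1')
w=cv2.imread('pics/w1.png');tt=cv2.imread('pics/t1.png')[190:290,120:220]; ss=cv2.imread('pics/s1.png')[140:240,190:290]
o=np.zeros((600,800,3),np.uint8); o[:420,:560]=w; o[:230,568:798]=cv2.resize(tt,(230,230),interpolation=2);o[240:470,568:798]=cv2.resize(ss,(230,230),interpolation=2)
cv2.imwrite('pics/c2.png',o); st=bot.read_state();print(st['time_s'],st['position'],st['opening'])
E
```

```text
1.45 [ 0.51689799 -0.17115486  0.12066196] 0.6906460467272224
```

View pics/c2.png

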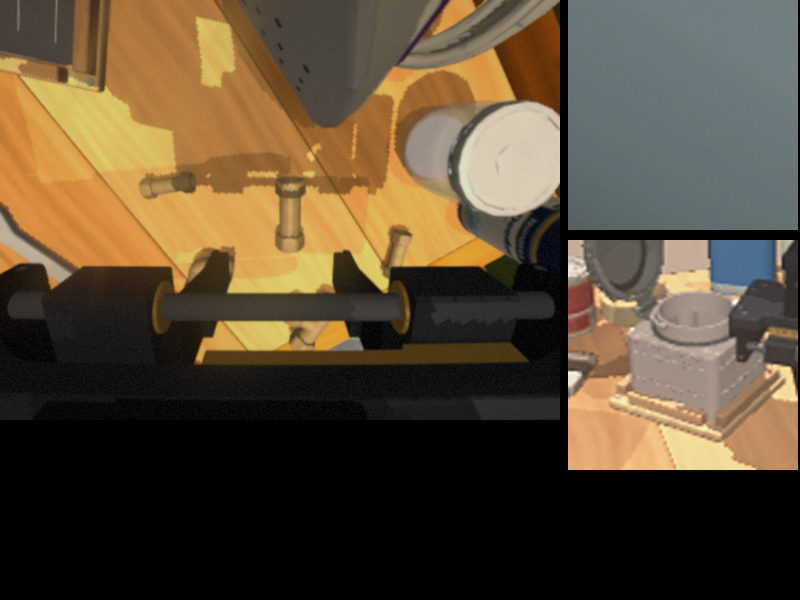

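The wrist view shows the coupling upright and centred at (290,213), with nuts at y=184 and y=241, so the yaw is good. The iron's sole is ahead of the camera but clear. The scene crop shows the pot neck rim, left edge at 652 and centre near (700,318).

```bash
python3 - <<'E'
from h import *
t=load('t0');s=load('s0');w=load('w1')
A=lambda x,y:(t,285+x/4,160+y/4); C=lambda x,y:(s,240+(x-400)/3,230+(y-300)/3);B=lambda x,y:(t,125+(x-400)/3,190+y/3)
print(tri([A(166,177),C(608,400),(w,290,213)]),atz(w,290,213,.014),atz(w,290,184,.014),atz(w,289,241,.014))
print('mouth',tri([B(632,128),(load('s1'),190+(699-568)/2.3,140+(318-240)/2.3)]))
st=bot.read_state();print(st['position'],np.degrees(np.arctan2(*np.array(st['tcp_rot'])[[1,0],0])))
E
```

```text
(array([ 0.51807524, -0.16827187,  0.00968889]), [np.float64(0.5), np.float64(0.1), np.float64(0.5)]) [ 0.51911397 -0.16743272  0.014     ] [ 0.53353233 -0.14569283  0.014     ] [ 0.50362285 -0.18914798  0.014     ]
mouth (array([0.44735592, 0.10100699, 0.09837348]), [np.float64(2.6), np.float64(2.6)])
[ 0.51689799 -0.17115486  0.12066196] 55.754519242440026
```

Call:
drive_tool(deltas="60 2 1 -50 0; 60 2 1 -90 0; 60 2 1 -114 0; 60 2 1 -114 0; 60 2 1 -114 0; 0 2 1 -114 0; 0 2 1 -114 0; 0 2 1 -114 0; 0 2 1 -114 0; 0 2 1 -114 0; 0 2 1 -114 0")

```text
time_s: 2.55
position: [0.5184, -0.1692, 0.0058]
tcp_rot: [[0.562, 0.827, 0.0], [0.827, -0.562, -0.0], [0.0, 0.0, -1.0]]
force: [-1.5, 0.6, 3.3]
opening: 0.287
grasp_force: 30.0
```

Call:
drive_tool(deltas="0 0 0 50 0; 0 0 0 100 0; 0 -20 0 140 -0.12; 0 -45 0 180 -0.26; 0 -75 0 200 -0.4; 0 -75 40 200 -0.55; 0 -75 80 200 -0.7; 0 -75 125 200 -0.85; 0 -75 170 200 -1.0; 0 -75 210 200 -1.15; 0 -75 245 200 -1.3; 0 -74 269 200 -1.45")

```text
time_s: 3.75
position: [0.4432, 0.102, 0.2053]
tcp_rot: [[0.925, -0.38, -0.001], [-0.38, -0.925, 0.0], [-0.001, 0.0, -1.0]]
force: [-1.2, -1.1, -0.7]
opening: 0.286
grasp_force: 30.0
```

Call:
drive_tool(deltas="0 0 0 0 -0.15; 0 0 0 0 -0.31; 0 0 0 0 -0.31; 0 0 0 0 -0.31")

```text
time_s: 4.15
position: [0.444, 0.0998, 0.2053]
tcp_rot: [[0.769, -0.639, -0.001], [-0.639, -0.769, 0.0], [-0.001, 0.0, -1.0]]
force: [0.1, -1.3, -1.8]
opening: 0.282
grasp_force: 30.0
```

```bash
python3 - <<'E'
from h import *
st=bot.read_state();print(st['time_s'],st['position'],st['opening'],st['grasp_force'],np.degrees(np.arctan2(*np.array(st['tcp_rot'])[[1,0],0])),st['joint_positions'])
im,m=snap('wrist','w2'); cv2.imwrite('pics/w2b.png',cv2.resize(cv2.imread('pics/w2.png'),(800,600)))
E
```

```text
4.15 [0.44400464 0.09976592 0.20530992] 0.28160630923175706 29.99990936368704 -39.69490523084655 [-1.45419228e+00  1.87325077e+01  1.06751355e+02  3.72411117e-04
  5.45588388e+01  1.28240489e+02]
```

View pics/w2b.png

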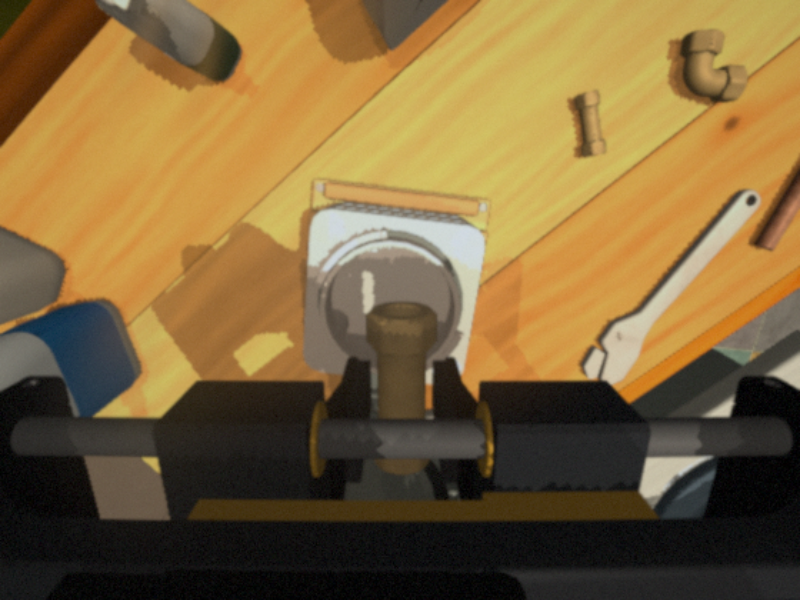

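The wrist view shows the coupling held with its axis up in the picture. The mouth ring's outer edge is at u=318 to 470 with its top at v=231, and the pot square is tilted about 4.6 degrees from the tool.

```bash
python3 - <<'E'
from h import *
from scipy.optimize import least_squares
w=load('w2');a=np.linspace(0,2*np.pi,120)
def ext(p,z=.108,r=.044):
    q=proj(w,np.c_[p[0]+r*np.cos(a),p[1]+r*np.sin(a),0*a+z])/.7
    return np.array([q[:,0].min(),q[:,0].max(),q[:,1].min()])
for z,r,t in((.108,.044,(318,470,231)),(.108,.0395,(327,461,239))):
    s=least_squares(lambda p:ext(p,z,r)-t,[.444,.1]);print(s.x,s.fun)
# coupling end position: near nut top end center at pixel (401,312)
print(atz(w,401*.7,318*.7,.2053+.006))
c=[atz(w,u*.7,v*.7,.088) for u,v in((325,203),(488,222))];e=c[1]-c[0];print(c,np.linalg.norm(e),np.degrees(np.arctan2(e[1],e[0])))
E
```

```text
[0.45018394 0.10010722] [ 4.41950796 -4.41613677 -0.39949936]
[0.44996432 0.10029052] [ 2.76179698 -2.75990851 -0.22641154]
[0.46626671 0.08133981 0.2113    ]
[array([0.52263308, 0.09564093, 0.088     ]), array([0.44860724, 0.02472955, 0.088     ])] 0.10250975403701282 -136.2310041982223
```

Call:
drive_tool(deltas="0 2 0 -30 -0.09; 0 2 0 -60 -0.09; 0 2 0 -80 -0.09; 0 2 0 -90 -0.09; 0 2 0 -96 -0.09; 0 2 0 -102 -0.09; 0 2 0 -108 -0.09; 0 2 0 -108 -0.09")

```text
time_s: 5.0
position: [0.4463, 0.0998, 0.0974]
tcp_rot: [[0.707, -0.707, -0.0], [-0.707, -0.707, 0.0], [-0.0, 0.0, -1.0]]
force: [0.1, -0.2, -1.1]
opening: 0.283
grasp_force: 30.0
```

Call:
drive_tool(deltas="0 0 0 -10 0; 0 0 0 -20 0; 0 0 0 -28 0; 0 0 0 -28 0; 36 0 0 -28 0; 36 0 0 -28 0; 36 0 0 -28 0; 36 0 0 -28 0; 36 0 0 20 0; 36 0 0 70 0; 36 0 0 110 0; 36 0 0 110 0")

```text
time_s: 6.2
position: [0.4503, 0.0999, 0.2127]
tcp_rot: [[0.707, -0.707, 0.013], [-0.707, -0.707, -0.0], [0.009, -0.009, -1.0]]
force: [0.6, 0.2, -0.7]
opening: 0.411
grasp_force: 0.0
```

Call:
drive_tool(deltas="36 0 0 40 0.15; 36 0 0 60 0.3; 36 0 0 60 0.45; 36 0 0 60 0.6; 36 0 0 60 0.75; 36 -10 10 60 0.9; 36 -20 20 60 1.05; 36 -30 30 60 1.2; 36 -40 40 60 1.35; 36 -50 50 60 1.5; 36 -57 57 60 1.65; 36 -57 57 60 1.65")

```text
time_s: 7.4
position: [0.3875, 0.1573, 0.2667]
tcp_rot: [[0.648, 0.762, -0.003], [0.762, -0.648, -0.0], [-0.002, -0.002, -1.0]]
force: [0.6, -0.1, 1.1]
opening: 0.415
grasp_force: 0.0
```

Call:
drive_tool(deltas="0 0 0 0 0.15; 0 0 0 0 0.3; 0 0 0 0 0.45; 0 0 0 0 0.6; 0 0 0 0 0.75; 0 0 0 0 0.9; 0 0 0 0 1.05; 0 0 0 0 1.2; 0 0 0 0 1.35; 0 0 0 0 1.49; 0 0 0 0 1.49; 0 0 0 0 1.49")

```text
time_s: 8.6
position: [0.3895, 0.1565, 0.2672]
tcp_rot: [[-0.702, 0.712, -0.0], [0.712, 0.702, -0.0], [0.0, -0.0, -1.0]]
force: [-0.2, 0.3, 0.3]
opening: 0.006
grasp_force: 0.0
```

```bash
python3 - <<'E'
from h import *
st=bot.read_state();print(st['time_s'],st['position'],st['opening'],np.degrees(np.arctan2(*np.array(st['tcp_rot'])[[1,0],0])),np.round(st['joint_positions'],1))
im,m=snap('wrist','w3'); snap('scene','s3')
o=np.zeros((600,800,3),np.uint8); o[:420,:560]=cv2.imread('pics/w3.png')
o[:230,565:795]=cv2.resize(cv2.imread('pics/s3.png')[100:230,180:310],(230,230),interpolation=2)
cv2.imwrite('pics/c3.png',o)
E
```

```text
8.6 [0.38946065 0.1565059  0.26722259] 0.006111715344774939 134.6052119838263 [  6.6  10.6 106.5  -0.   63.  -38. ]
```

View pics/c3.png

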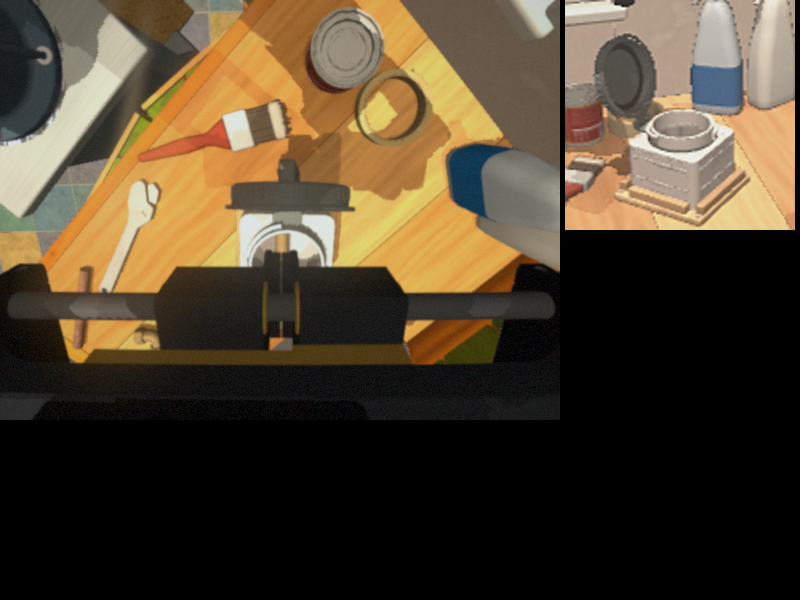

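The wrist view shows the lid edge-on, spanning u=228 to 355, with the rib end at about u=288, so the lid turn is close to 0. The scene crop shows the lid leaning back at about (625,75), with the tin at (585,110). I'll check the tin's height and the lateral alignment before the push.

```bash
python3 - <<'E'
from h import *
t=load('t0');w=load('w3');s=load('s3')
print('tin',tri([(t,152*.7,413*.7),(w,346,48)]))
e=np.array([-.707,.707]);n=np.array([.707,.707]);c=np.array([.446,.1])
def f(p): d=np.array(p)[:2]-c; return np.round([d@e*1e3,d@n*1e3,p[2]*1e3],1)
print('strap',f(atz(w,288,218,.12)),'lid edges',f(atz(w,228,200,.16)),f(atz(w,355,200,.16)),'rib end',f(atz(w,288,165,.18)))
print('ringL/R',f(atz(w,247,262,.108)),f(atz(w,329,262,.108)))
print('lidtop',f(tri([(s,214,121),(w,291,200)])[0]))
E
```

```text
tin (array([0.33047554, 0.31881294, 0.05836746]), [np.float64(2.0), np.float64(2.0)])
strap [ 63.7   7.3 120. ] lid edges [ 93.7 -47.6 160. ] [ 92.9  66.9 160. ] rib end [127.4   6.  180. ]
ringL/R [  7.4 -39.4 108. ] [  6.8  54.6 108. ]
lidtop [100.3  12.2 210.7]
```

Call:
drive_tool(deltas="0 -20 20 0 0; 0 -40 40 0 0; 0 -60 60 0 0; 0 -60 60 -10 0; 0 -60 60 -10 0")

```text
time_s: 9.2
position: [0.3286, 0.2167, 0.2567]
tcp_rot: [[-0.706, 0.708, -0.001], [0.708, 0.706, -0.001], [0.0, -0.002, -1.0]]
force: [-0.3, -0.6, 0.6]
opening: 0.006
grasp_force: 0.0
```

Call:
drive_tool(deltas="0 2 2 -40 0; 0 2 2 -70 0; 0 2 2 -87 0; 0 2 2 -87 0; 0 9 -5 -87 0; 0 15 -11 -87 0; 0 21 -17 -87 0; 0 27 -23 -87 0; 0 32 -28 -87 0; 0 38 -34 -87 0; 0 38 -34 -87 0")

```text
time_s: 10.3
position: [0.3684, 0.1821, 0.1707]
tcp_rot: [[-0.705, 0.709, 0.001], [0.709, 0.705, -0.0], [-0.001, 0.001, -1.0]]
force: [-0.3, 0.4, 0.3]
opening: 0.004
grasp_force: 0.1
```

Call:
drive_tool(deltas="0 7 -7 5 0; 0 15 -15 11 0; 0 23 -23 13 0; 0 32 -32 15 0; 0 40 -40 13 0; 0 48 -48 10 0; 0 55 -55 5 0; 0 62 -62 0 0; 0 69 -69 -8 0; 0 75 -75 -16 0; 0 75 -75 -16 0")

```text
time_s: 11.4
position: [0.4428, 0.107, 0.1532]
tcp_rot: [[-0.705, 0.709, -0.001], [0.709, 0.705, -0.0], [0.001, -0.001, -1.0]]
force: [-0.3, -0.1, 0.1]
opening: 0.006
grasp_force: 0.0
```

```bash
python3 - <<'E'
from h import *
snap('wrist','w4'); snap('scene','s4')
o=np.zeros((600,800,3),np.uint8); o[:420,:560]=cv2.imread('pics/w4.png')
o[:230,565:795]=cv2.resize(cv2.imread('pics/s4.png')[100:230,180:310],(230,230),interpolation=2)
cv2.imwrite('pics/c4.png',o)
E
```

```text
(no output)
```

View pics/c4.png

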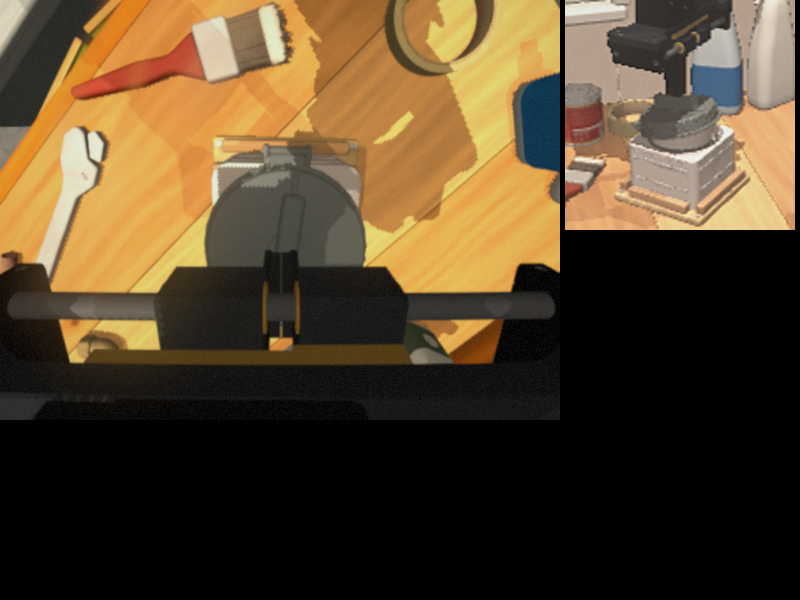

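The lid has followed the finger and is nearly flat over the neck. The rib runs along the strap at (290,222) in the wrist view.

Call:
drive_tool(deltas="0 4 -4 -6 0; 0 6 -6 -12 0; 0 8 -8 -16 0; 0 8 -8 -19 0; 0 8 -8 -21 0; 0 8 -8 -23 0; 0 8 -8 -23 0")

```text
time_s: 12.2
position: [0.4508, 0.0996, 0.132]
tcp_rot: [[-0.706, 0.708, 0.001], [0.708, 0.706, -0.0], [-0.001, 0.001, -1.0]]
force: [-0.5, -1.7, 7.0]
opening: 0.002
grasp_force: 3.5
```

Call:
drive_tool(deltas="0 0 0 30 0; 40 15 -15 70 0; 40 40 -40 110 0; 40 40 -40 110 0; 40 40 -40 110 0; 40 40 -40 110 0")

```text
time_s: 12.8
position: [0.4883, 0.0604, 0.2402]
tcp_rot: [[-0.706, 0.708, -0.004], [0.708, 0.706, 0.001], [0.003, -0.002, -1.0]]
force: [0.2, 1.4, -0.6]
opening: 0.378
grasp_force: 0.0
```

```bash
python3 - <<'E'
from h import *
snap('wrist','w5'); snap('scene','s5'); snap('top','t5')
st=bot.read_state();print(st['time_s'],st['position'])
w=load('w5');p=np.array(st['position']);print(proj(w,[p,p+[0,0,.019]]))
o=np.zeros((600,800,3),np.uint8); o[:500,:560]=cv2.resize(cv2.imread('pics/w5.png')[50:300,140:420],(560,500),interpolation=2)
o[:230,565:795]=cv2.resize(cv2.imread('pics/s5.png')[100:230,180:310],(230,230),interpolation=2)
o[250:480,565:795]=cv2.resize(cv2.imread('pics/t5.png')[180:295,140:255],(230,230),interpolation=2)
cv2.imwrite('pics/c5.png',o)
E
```

```text
12.95 [0.48846945 0.06051626 0.2400091 ]
[[281.21918816 267.2481571 ]
 [281.16172965 283.53600168]]
```

View pics/c5.png

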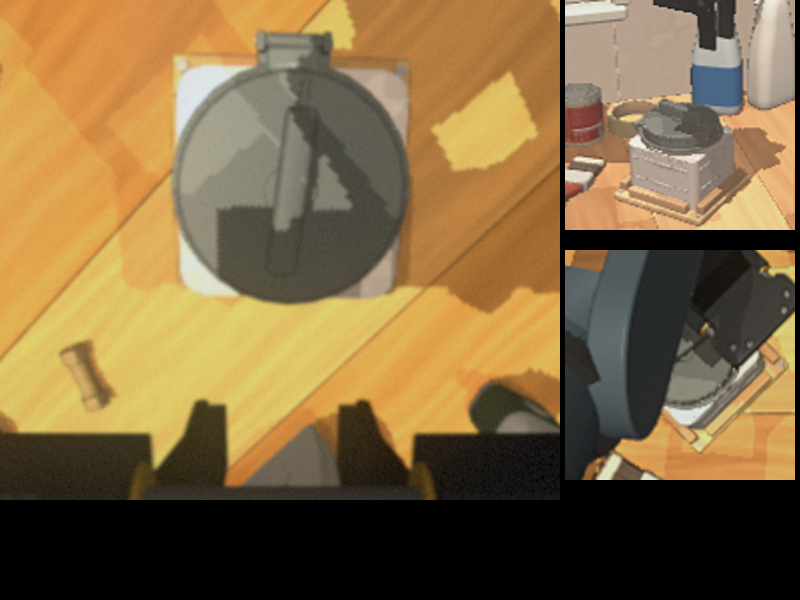

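The lid lies flat on the neck. In the 2x crop the rib runs from (302,108) to (281,272), centre (291,190), turned slightly clockwise of the strap. The fingers centre at u=282, which agrees with the calibration.

```bash
python3 - <<'E'
from h import *
w=load('w5');q=lambda u,v,z:atz(w,140+u/2,50+v/2,z)
a,b=q(302,108,.134),q(281,272,.134);d=a-b
print('rib',(a+b)/2,np.linalg.norm(d),'yaw',np.degrees(np.arctan2(d[1],d[0])))
print('disc',(q(172,184,.114)+q(409,188,.114))/2, (q(291,70,.114)+q(291,303,.114))/2,'hinge',q(295,42,.1))
h=q(295,42,.1)-q(291,187,.114);print(np.degrees(np.arctan2(h[1],h[0])))
st=bot.read_state();print(st['position'],np.degrees(np.arctan2(*np.array(st['tcp_rot'])[[1,0],0])))
E
```

```text
rib [0.44780814 0.1063121  0.134     ] 0.06926482979574534 yaw 127.7039321225372
disc [0.44658068 0.10750639 0.114     ] [0.44878068 0.10560639 0.114     ] hinge [0.40355917 0.1533963  0.1       ]
133.3492877846142
[0.48846945 0.06051626 0.2400091 ] 134.9449511811018
```

Call:
drive_tool(deltas="40 -20 22 -40 -0.12; 40 -41 45 -70 -0.12; 40 -41 45 -95 -0.12; 40 -41 45 -110 -0.12; 40 -41 45 -119 -0.12; 40 -41 45 -119 -0.12; 0 -41 45 -119 -0.12; 0 -41 45 -119 -0.12; 0 -41 45 -119 -0.12; 0 -41 45 -119 -0.12; 0 -41 45 -119 -0.12")

```text
time_s: 14.05
position: [0.4494, 0.1044, 0.1229]
tcp_rot: [[-0.616, 0.788, 0.0], [0.788, 0.616, -0.001], [-0.001, -0.0, -1.0]]
force: [-1.3, -1.8, 0.6]
opening: 0.154
grasp_force: 30.0
```

```bash
cat > st.py <<'E'
from h import *
st=bot.read_state();R=np.array(st['tcp_rot']);print(round(st['time_s'],2),np.round(st['position'],4),'open mm',round(st['opening']*87,1),st['grasp_force'],'yaw',np.degrees(np.arctan2(R[1,0],R[0,0])).round(1),'q6',round(st['joint_positions'][5]),'F',np.round(st['force'],1),'Ftool',np.round(R.T@np.array(st['force']),1),'M',np.round(st['moment'],2))
E
python3 st.py
```

```text
14.05 [0.4494 0.1044 0.1229] open mm 13.4 29.966720938682556 yaw 128.0 q6 -39 F [-1.3 -1.8  0.6] Ftool [-0.7 -2.1 -0.6] M [-0.21 -0.12 -0.  ]
```

Call:
drive_tool(deltas="0 0 0 0 -0.08; 0 0 0 -1 -0.16; 0 0 0 -1 -0.24; 0 0 0 -1 -0.32; 0 0 0 -2 -0.4; 0 0 0 -2 -0.48; 0 0 0 -2 -0.56; 0 0 0 -2 -0.64; 0 0 0 -2 -0.64")

```text
time_s: 14.95
position: [0.4486, 0.1041, 0.1209]
tcp_rot: [[-0.024, 1.0, -0.001], [1.0, 0.024, -0.001], [-0.001, -0.001, -1.0]]
force: [-2.1, -4.9, 4.2]
opening: 0.157
grasp_force: 30.0
```

```bash
python3 st.py
```

```text
14.95 [0.4486 0.1041 0.1209] open mm 13.6 29.964536726474762 yaw 91.4 q6 -2 F [-2.1 -4.9  4.2] Ftool [-4.8 -2.2 -4.2] M [-0.71  0.3  -0.02]
```

Forces are low, so I'll continue the turn.

Call:
drive_tool(deltas="0 0 0 0 -0.08; 0 0 0 -1 -0.16; 0 0 0 -1 -0.24; 0 0 0 -2 -0.32; 0 0 0 -2 -0.4; 0 0 0 -2 -0.48; 0 0 0 -3 -0.56; 0 0 0 -3 -0.64; 0 0 0 -3 -0.7; 0 0 0 -3 -0.7; 0 0 0 -3 -0.7")

```text
time_s: 16.05
position: [0.4476, 0.1044, 0.1186]
tcp_rot: [[0.624, 0.782, -0.003], [0.782, -0.624, -0.001], [-0.003, -0.002, -1.0]]
force: [-5.4, -4.2, 14.9]
opening: 0.158
grasp_force: 30.0
```

```bash
python3 st.py
```

```text
16.05 [0.4476 0.1044 0.1186] open mm 13.7 30.002770721912384 yaw 51.4 q6 38 F [-5.4 -4.2 14.9] Ftool [ -6.7  -1.6 -14.9] M [-0.65  0.98  0.12]
```

Call:
drive_tool(deltas="0 0 0 1 -0.04; 0 0 0 1 -0.08; 0 0 0 1 -0.12; 0 0 0 1 -0.12")

```text
time_s: 16.45
position: [0.4476, 0.1046, 0.119]
tcp_rot: [[0.711, 0.704, -0.003], [0.704, -0.711, -0.001], [-0.003, -0.001, -1.0]]
force: [-3.6, -0.9, 8.9]
opening: 0.162
grasp_force: 32.4
```

```bash
python3 st.py
```

```text
16.45 [0.4476 0.1046 0.119 ] open mm 14.1 32.42471570614725 yaw 44.7 q6 45 F [-3.6 -0.9  8.9] Ftool [-3.3 -1.9 -8.9] M [-0.34  0.73  0.79]
```

Call:
drive_tool(deltas="40 0 0 0 -0.08; 40 0 0 0 -0.08; 40 0 0 0 -0.08; 40 0 0 40 -0.08; 40 -15 -15 80 -0.08; 40 -40 -40 120 -0.08; 40 -40 -40 120 -0.08; 40 -40 -40 120 -0.08; 40 -40 -40 120 -0.08")

```text
time_s: 17.35
position: [0.4094, 0.065, 0.2378]
tcp_rot: [[0.768, 0.64, -0.001], [0.64, -0.768, 0.001], [-0.0, -0.001, -1.0]]
force: [0.1, 0.4, -0.4]
opening: 0.464
grasp_force: 0.0
```

```bash
python3 st.py; python3 - <<'E'
from h import *
snap('wrist','w6'); snap('scene','s6')
o=np.zeros((600,800,3),np.uint8); o[:500,:560]=cv2.resize(cv2.imread('pics/w6.png')[50:300,140:420],(560,500),interpolation=2)
o[:230,565:795]=cv2.resize(cv2.imread('pics/s6.png')[100:230,180:310],(230,230),interpolation=2)
cv2.imwrite('pics/c6.png',o)
E
```

```text
17.35 [0.4094 0.065  0.2378] open mm 40.4 0.0 yaw 39.8 q6 44 F [ 0.1  0.4 -0.4] Ftool [ 0.3 -0.3  0.4] M [-0.03 -0.01 -0.01]
```

View pics/c6.png

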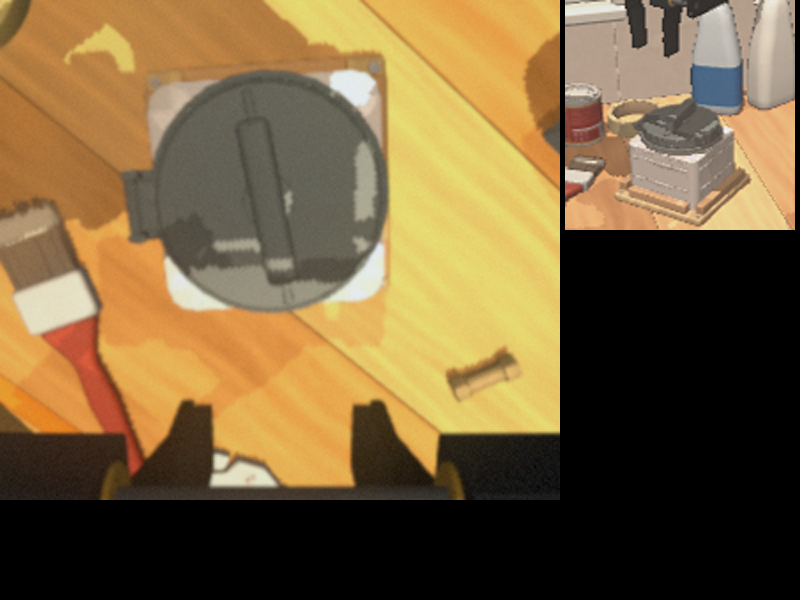

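The rib now runs from (251,125) to (281,280). That puts its yaw at about 51°, roughly 83° (1.44 rad) clockwise of the strap, which is the stop. The lid is flat and the gripper is clear.

```bash
python3 -c "
from rig import bot
print(bot.hand_in())"
```

```text
the job is handed in; nothing more can be done
None
```

I put the large coupling in the pot, swung the lid over and screwed it clockwise to its stop at about 1.44 rad, leaving the tee and elbow untouched, and handed the job in at about 17.5 s; the hand-in returned no verdict.

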